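Lay the next lapped course of a transformer core

TASK

Lay the next course of the transformer core in the stacking jig: the two long lamination packets as the limbs and the short packet as the yoke between their ends, all up against the jig's pins, so that every joint falls over solid steel in the course below. Set the packets down, do not drop them; then slide the blue clamp up against the near limb until the joints are closed, and leave it there. Do not disturb the other things on the bench.

Things in the scene. Friction and masses are not known exactly. Their poses are not given: they have to be found in the camera images.
- core_jig: Fixed dark green stacking jig carrying a U-shaped transformer core begun. Origin on the bench under the middle of the core's 150 (x) x 140 (y) mm outline; x points from clamp to far pins (roughly away from the robot), y towards the open end of the U. On its 12 mm plate lie two fixed courses of grey steel packets, each 16 mm high and 36 mm wide: flat top at z = 44 mm.
- far_limb_place (a point): Where the centre of the new course's far limb belongs: jig (57, 0, 52) mm, long side along jig y. The second (upper) course below it has a limb 104 mm long along y that butts against the side of its 150 mm yoke; the new limb, 140 mm, bridges that joint. The first course lay like the new one. Two pins stand 0.5 mm beyond its far side, at jig (80.5, +-55) mm.
- near_limb_place (a point): Where the centre of the new course's near limb belongs, on the clamp's side: jig (-57, 0, 52) mm, long side along jig y. All pins are 10 mm thick with tapered tops, 68 mm high above the bench. Pins at jig (+-62, -75.5) mm stand 0.5 mm beyond the limbs' ends at the U's closed end. The packets may be set down a few mm apart along jig x: the clamp closes the joints.
- yoke_place (a point): Where the centre of the new course's short yoke belongs: jig (0, -52, 52) mm, long side along jig x, between the two limbs' ends, over the 150 mm yoke of the second course. Two pins at jig (+-28, -75.5) mm stand 0.5 mm beyond its outer side; between these there is room for a finger.
- limb_a_mid (a point): Centre (half-way up) of a long grey packet of core sheets, 140 mm along its own y, 36 mm wide along x, 16 mm high, about 0.6 kg, loose on the bench right of the jig. Both long packets are alike and may go in either limb place, either way round.
- clamp (a joint): Travel (m) of the blue sliding clamp along jig +x: 0 open, end stop 0.058. Its brass-faced bar, 110 mm wide, 47 to 59.5 mm above the bench, meets only the new near limb; open, its face is at jig x = -127 mm, 52 mm short of the core's outline, so it reads about 0.052 closed on a tight course. Slides at about 3 N, up to 20 N when it pushes the packets; stays where left.
- limb_b_mid (a point): Centre (half-way up) of the other long packet, like limb_a.
- yoke_mid (a point): Centre (half-way up) of the short grey packet of core sheets, 78 mm along its own y, 36 mm wide along x, 16 mm high, about 0.34 kg, loose on the bench right of the jig.
- clamp_knob (a point): Point in the clamp's upright black knob (22 mm thick) at the height to grip, 80 mm above the bench; the knob is straight from 59 to 92 mm, its top at 100 mm. It moves with the clamp; at clamp 0 it lies at jig (-170, 0, 80) mm. The blue riser in front of it is 59.5 mm high.
- transformer: Bystander: small loose transformer, 53 x 50 x 40 mm, left of the jig's far end; origin at its underside.
- tape: Bystander: loose roll of black tape, 84 mm wide and 20 mm high, left of the jig beyond the vice; origin at its underside.

How it is judged:
By the outcome, as a careful person would: the job done as asked, in the order asked, and still so for the second after the job is handed in, with the robot touching nothing.
It also fails if it takes over 69 s, if anything falls off the work surface, if the arm or the gripper's body presses on something with over 40 N, if the wrist force passes 120 N, or if a joint passes its speed limit or range.

ROBOT

A 6-joint arm with a two-finger parallel gripper is mounted at the origin on a cart in front of the work surface, level with it; the furniture and walls round the work are solid. World frame = base frame: x ahead of the robot, y to its left, z up, the work surface at z = 0. Lengths are in m, angles in rad, forces in N, time in s.
With the tool pointing down it reaches from about 0.425 to 0.925 m from the base axis. Payload 12.5 kg.
Tool frame: the origin (TCP) lies midway between the tips of the shut fingers; the grasp point (between the pads) lies r.grip_depth behind it (r.grip_depth is the distance from the TCP to the grasp point, in m); z points along the fingers, y is the line along which they close (so a half turn about z gives the same grasp; the last joint's range is limited). The gripper opens to 85 mm and grips with 20 to 120 N. Pads are 22 mm wide; open, the fingers measure 114 mm over their backs; the gripper's body (76 mm by 85 mm) begins 54 mm behind the grasp point. The pads swing forward as they close: fully open they stand 13 mm farther back than shut.
Start: joints at [-1.401, 0.491, 1.559, -0, 1.092, -0.106], TCP at [0.17, -0.601, 0.231] pointing down, gripper open.
Joint ranges: [-3.1, 3.1], [-0.84, 2.19], [0.05, 2.79], [-1.13, 4.28], [0.06, 2.93], [-2.69, 2.69]. Speed limits (rad/s): [2.22, 2.22, 2.79, 3.14, 3.14, 3.14].

INTERFACE

Orientations are given as a unit quaternion [w, x, y, z].
In Python, from rig import r gives the robot as it stands.
- The arm moves only by the tool move_arm, never from a script. Its argument "increments" is one flat list of numbers, 6 for each row, row after row: the shift along the tool's x, y, z in m, then the turn, a rotation vector about the tool's x, y, z in rad. A call has exactly 10 rows; each row shifts and turns the commanded pose from where the row before left it, along the tool's axes as they then stand; what a row does not reach is not made up. A row lasts 1/8 s, in which the tool goes at most 62.5 mm and 10.7 degrees, less where a joint would pass 70% of its speed; a pose out of reach is approached as far as the arm can. A call is refused whole if a number of a shift passes 0.0625 or a number of a turn 0.188, either way. A call with a gripper value outside its range is refused whole. "jaw" is the finger opening in m, from 0 to 0.0854, set as the call begins (left out, the last holds). The fingers move at their own pace and stop on an object; the grip force is fixed at half the most. Time passes only in rows, so rows that do not move let the fingers close, or fill a call up. It gives the time, the measured TCP pose, the force, the opening and the grip force at its end, in the units of the state.
- r.get_obs(): the state, without advancing time (a new reading comes with each control period).
- r.read_camera(name): name is "scene" or "top" or "wrist"; returns the picture (400x640x3 uint8, blue, green, red); there is no depth.
- r.camera_model(name): a dict with "K" (3x3 intrinsics, pixels), "D" ([k1, k2, p1, p2, k3] as OpenCV has them; the pictures are not rectified), "extrinsics" (4x4, takes a point from camera to world coordinates); the wrist camera has in their place "T_tool_cam" (4x4, takes a point from camera to tool coordinates, whose origin is the TCP and whose axes are the flange's). Camera axes: x right, y down, z forward; pixel columns grow to the right and rows downward; lengths in m; the calibration is good to about 2 mm. A picture is of the moment at which its call begins: read the wrist's pose just before it. camera_model takes no time and is no camera call.
- r.close_job(): hands the job in; it is judged then, once.
Trained networks look in the newest picture that a camera, given by its name, has taken for a name from the list of things; names that differ only in an ending like _2 or _b are one class to them, and where a whole thing is asked for, a point or a joint stands for the part that bears it (a point fixed in the world has none). Each returns a list of dicts, best first, with "p" (0 to 1); they miss things now and then, are a little off and sometimes report something else, mostly with a low value. They report only what shows in the picture. A call takes as long as a camera call.
- r.look_for(label, camera): "position" ([x, y, z] in m, in world coordinates, good to about 4 mm: the middle of the surface that is visible of it).
- r.regions_of(label, camera): "pixels" (400x640 bool, what is visible of it).
- r.spot_point(label, camera): "position" ([x, y, z] in m, in world coordinates, good to about 4 mm: a listed point, or the origin of a listed thing).
The state is a dict: "time_s": time; "joint_pos": joint angles; "dq": joint speeds; "effort": joint torques, N m; "eef_pos": TCP position; "tcp_rot": TCP orientation; "wrist_force": force on the tool from outside, world axes, zero at the start; "moment": the same for the moment, N m; "width": finger opening in m; "gripper_force": force on a finger pad.
Only numpy, scipy, OpenCV 4.12 (cv2) and the standard library are available. Lean on these libraries where they do the work, as an engineer would, in place of code of your own. Each camera call takes 0.05 s, during which the arm holds its last target. There are 200 camera calls.

## Working session

There is one attempt and no reset: what is moved stays moved. The work goes in short steps, Python scripts to look and compute and a tool call to move; the robot and the scene stay as the last step left them, time stands still between calls to the robot, and variables do not carry over. Pictures are saved under pics/ and viewed, at most 10 in all, crops included, and the job is handed in when it is done.

Besides the shell and the picture viewer there is one more tool, called after "Emit:" as name(argument=value, ...) on one line, values as JSON. move_arm: Moves the arm, as the interface text tells. Its arguments: {"type":"object","properties":{"increments":{"type":"array","items":{"type":"number"}},"jaw":{"type":"number"}},"required":["increments"]}

```bash
ls; mkdir -p pics; python3 - <<'E'
from rig import r
import cv2,numpy as np
o=r.get_obs(); print(o['time_s'],o['eef_pos'],o['tcp_rot'],o['width'],r.grip_depth)
for c in ['top','scene']:
    im=r.read_camera(c); cv2.imwrite(f'pics/{c}0.png',im)
    for l in ['core_jig','far_limb_place','near_limb_place','yoke_place','limb_a_mid','yoke_mid','clamp_knob','transformer','tape']:
        print(c,l,[(np.round(d['position'],4).tolist(),round(d['p'],2)) for d in r.spot_point(l,c)][:3])
    m=r.camera_model(c); print(np.round(m['extrinsics'],3).tolist())
print(r.camera_model('wrist'))
print(r.get_obs()['time_s'])
E
```

```text
pics
0.0 [ 0.1701803  -0.60113209  0.23072907] [-5.71602626e-04  9.90504489e-01  1.37479196e-01 -3.27607082e-05] 0.08560665783579753 0.0187
top core_jig [([0.6208, -0.0088, 0.0015], 0.96)]
top far_limb_place [([0.6853, -0.0023, 0.0512], 0.87)]
top near_limb_place [([0.5664, -0.0248, 0.0479], 0.71)]
top yoke_place [([0.631, -0.0616, 0.0502], 0.87), ([0.5669, -0.0232, 0.0485], 0.66), ([0.6649, -0.255, 0.0089], 0.34)]
top limb_a_mid [([0.4634, -0.2669, 0.0093], 0.84)]
top yoke_mid [([0.6629, -0.2532, 0.0109], 0.69)]
top clamp_knob [([0.458, -0.032, 0.0808], 0.97)]
top transformer [([0.6898, 0.1809, 0.0051], 0.71), ([0.6212, -0.0095, 0.0021], 0.19)]
top tape [([0.6607, 0.3014, -0.0], 0.82)]
[[-0.006, -0.998, 0.067, 0.506], [-1.0, 0.004, -0.021, 0.018], [0.021, -0.068, -0.998, 1.123], [0.0, 0.0, 0.0, 1.0]]
scene core_jig [([0.6265, -0.0119, -0.0037], 0.68), ([0.4681, -0.2621, 0.0074], 0.6)]
scene far_limb_place [([0.6768, -0.0005, 0.0507], 0.72)]
scene near_limb_place [([0.5662, -0.0181, 0.0544], 0.62)]
scene yoke_place [([0.6314, -0.0625, 0.0539], 0.73)]
scene limb_a_mid [([0.4661, -0.26
[... 274 characters left out ...]
 0.389, 0.09], [-0.519, 0.549, -0.655, 0.811], [0.012, -0.761, -0.648, 0.869], [0.0, 0.0, 0.0, 1.0]]
{'K': array([[309.29917792,   0.        , 318.93306752],
       [  0.        , 309.29917792, 201.75948985],
       [  0.        ,   0.        ,   1.        ]]), 'D': array([-0.03250004,  0.        ,  0.        ,  0.        ,  0.        ]), 'T_tool_cam': array([[ 6.11818562e-04, -9.66147140e-01, -2.57990949e-01,
         6.52929079e-02],
       [ 9.99999769e-01,  6.67271623e-04, -1.27384891e-04,
         4.33145595e-06],
       [ 2.95222588e-04, -2.57990812e-01,  9.66147325e-01,
        -1.42315148e-01],
       [ 0.00000000e+00,  0.00000000e+00,  0.00000000e+00,
         1.00000000e+00]])}
1.0
```

View pics/top0.png

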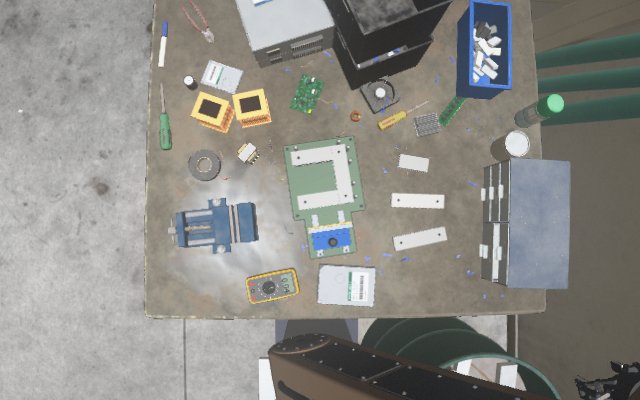

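View pics/scene0.png

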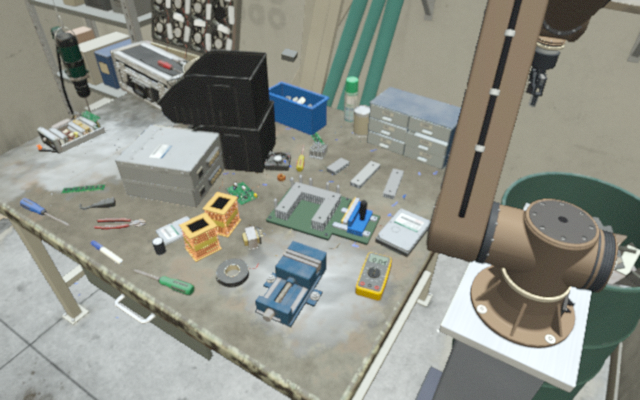

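The top view shows the jig at about pixel (325,175). The yoke packet lies at (413,163) and the limbs at (418,201) and (420,239). The knob is at (332,241) and the drawers are right of column 482. The scene view agrees with this.

```bash
cat > h.py <<'E'
from rig import r
import cv2,numpy as np
from scipy.spatial.transform import Rotation as R
def rot(o): q=o['tcp_rot']; return R.from_quat([q[1],q[2],q[3],q[0]])
def yawof(Rm): x=Rm.as_matrix()[:,0]; return np.arctan2(x[1],x[0])
def st(): o=r.get_obs(); return np.array(o['eef_pos']),rot(o)
def down(yaw): return R.from_matrix(np.array([[np.cos(yaw),np.sin(yaw),0],[np.sin(yaw),-np.cos(yaw),0],[0,0,-1]]))
def plan(segs,start=None):
    """segs: list of (xyz,yaw,nrows); prints tool-frame rows"""
    p,q=start if start else st(); out=[]
    for xyz,yaw,n in segs:
        p1=np.array(xyz); q1=down(yaw); rv=(q.inv()*q1).as_rotvec(); p0=p
        for i in range(n):
            t=p0+(p1-p0)*(i+1)/n
            row=np.r_[q.inv().apply(t-p),rv/n]
            row[:3]=np.round(row[:3],4); row[3:]=np.round(row[3:],4)
            p=p+q.apply(row[:3]); q=q*R.from_rotvec(row[3:]); out.append(row)
    out+= [np.zeros(6)]*(-len(out)%10)
    f=lambda v:('%.4f'%v).rstrip('0').rstrip('.').replace('-0.','-.').lstrip('0') or '0'
    for k in range(0,len(out),10): print('[',', '.join(str(float(v)+0.0) for row in out[k:k+10] for v in row),']')
def cam(name):
    m=r.camera_model(name)
    if name=='wrist':
        p,q=st(); T=np.eye(4); T[:3,:3]=q.as_matrix(); T[:3,3]=p; E=T@m['T_tool_cam']
    else: E=m['extrinsics']
    return m['K'],m['D'],E
def ray(px,z,c):
    K,D,E=c; u=cv2.undistortPoints(np.array(px,float).reshape(-1,1,2),K,D).reshape(-1,2)
    d=np.c_[u,np.ones(len(u))]@E[:3,:3].T; o=E[:3,3]
    return o+d*((z-o[2])/d[:,2])[:,None]
def proj(P,c):
    K,D,E=c; W=np.linalg.inv(E)
    return cv2.projectPoints(np.array(P,float),cv2.Rodrigues(W[:3,:3])[0],W[:3,3],K,D)[0].reshape(-1,2)
E
python3 - <<'E'
from h import *
p,q=st()
plan([((0.19,-.58,.34),yawof(q),3),((.55,-.17,.25),1.5,17)])
c=cam('top')
for l in ['limb_a_mid','yoke_mid']:
    for d in r.regions_of(l,'top')[:3]:
        m=d['pixels'].astype(np.uint8); ys,xs=np.nonzero(m)
        w=ray(np.c_[xs,ys],.016,c)[:,:2]; ct,sz,a=cv2.minAreaRect((w*1000).astype(np.float32)); print(l,round(d['p'],2),ct,sz,a,w.mean(0))
E
```

```text
[ 0.0083, -0.0051, -0.0362, 0.0001, 0.0, 0.0, 0.0083, -0.005, -0.0362, 0.0001, 0.0, 0.0, 0.0082, -0.0051, -0.0362, 0.0001, 0.0, 0.0, 0.0269, -0.0174, 0.0053, 0.0, 0.0, -0.072, 0.0282, -0.0155, 0.0053, 0.0, 0.0, -0.072, 0.0292, -0.0134, 0.0053, 0.0, 0.0, -0.072, 0.03, -0.0112, 0.0053, 0.0, 0.0, -0.072, 0.0308, -0.0091, 0.0053, 0.0, 0.0, -0.072, 0.0314, -0.0068, 0.0053, 0.0, 0.0, -0.072, 0.0317, -0.0046, 0.0053, 0.0, 0.0, -0.072 ]
[ 0.0321, -0.0022, 0.0053, 0.0, 0.0, -0.072, 0.0321, 0.0, 0.0052, 0.0, 0.0, -0.072, 0.032, 0.0024, 0.0053, 0.0, 0.0, -0.072, 0.0317, 0.0046, 0.0053, 0.0, 0.0, -0.072, 0.0314, 0.007, 0.0053, 0.0, 0.0, -0.072, 0.0307, 0.0091, 0.0053, 0.0, 0.0, -0.072, 0.03, 0.0114, 0.0053, 0.0, 0.0, -0.072, 0.0292, 0.0135, 0.0053, 0.0, 0.0, -0.072, 0.0281, 0.0155, 0.0053, 0.0, 0.0, -0.072, 0.0268, 0.0175, 0.0053, 0.0, 0.0, -0.072 ]
limb_a_mid 0.73 (465.3298645019531, -264.0959777832031) (35.14718246459961, 140.18313598632812) 12.223933219909668 [ 0.46499558 -0.26368099]
limb_a_mid 0.44 (572.2515869140625, -23.476348876953125) (307.0881042480469, 193.2172393798828) 8.605084419250488 [ 0.58461294 -0.01953523]
yoke_mid 0.83 (662.6834106445312, -251.6784210205078) (79.88542938232422, 40.080814361572266) 80.69556427001953 [ 0.66290549 -0.25201564]
```

Emit:
move_arm(increments=[0.008,-0.005,-0.036,0,0,0,0.008,-0.005,-0.036,0,0,0,0.008,-0.005,-0.036,0,0,0,0.027,-0.0175,0.005,0,0,-0.072,0.028,-0.0155,0.005,0,0,-0.072,0.029,-0.0135,0.005,0,0,-0.072,0.03,-0.011,0.005,0,0,-0.072,0.031,-0.009,0.005,0,0,-0.072,0.0315,-0.007,0.005,0,0,-0.072,0.032,-0.0045,0.005,0,0,-0.072])

```text
time_s: 2.35
eef_pos: [0.3383, -0.4105, 0.3043]
tcp_rot: [0.0, 0.925, 0.381, 0.0]
wrist_force: [-0.1, -0.4, 0.6]
width: 0.0852
gripper_force: 0.0
```

Emit:
move_arm(increments=[0.032,-0.002,0.005,0,0,-0.072,0.032,0,0.005,0,0,-0.072,0.032,0.0025,0.005,0,0,-0.072,0.032,0.0045,0.005,0,0,-0.072,0.0315,0.007,0.005,0,0,-0.072,0.031,0.009,0.005,0,0,-0.072,0.03,0.0115,0.005,0,0,-0.072,0.029,0.0135,0.005,0,0,-0.072,0.028,0.0155,0.005,0,0,-0.072,0.027,0.0175,0.005,0,0,-0.072])

```text
time_s: 3.6
eef_pos: [0.5504, -0.1691, 0.2542]
tcp_rot: [0.0, 0.731, 0.682, 0.0]
wrist_force: [-1.1, -0.3, 0.2]
width: 0.0853
gripper_force: 0.0
```

```bash
python3 - <<'E'
from h import *
p,q=st();c=cam('wrist'); im=r.read_camera('wrist'); cv2.imwrite('pics/w1.png',im); np.savez('w1.npz',E=c[2])
print(p,yawof(q),q.as_matrix()[:,2],r.get_obs()['time_s'])
for l in ['limb_a_mid','yoke_mid','core_jig']:
    for d in r.regions_of(l,'wrist')[:3]:
        m=d['pixels'].astype(np.uint8); ys,xs=np.nonzero(m)
        w=ray(np.c_[xs,ys],.016,c)[:,:2]; ct,sz,a=cv2.minAreaRect((w*1000).astype(np.float32)); print(l,round(d['p'],2),ct,sz,a,w.mean(0),xs.mean(),ys.mean())
for l in ['far_limb_place','near_limb_place','yoke_place','limb_a_mid','yoke_mid','clamp_knob','core_jig']:
    print(l,[(np.round(d['position'],4).tolist(),round(d['p'],2)) for d in r.spot_point(l,'wrist')][:3])
E
```

```text
[ 0.55042413 -0.16911953  0.25418439] 1.5021966503336408 [ 1.52666580e-04 -1.54560125e-04 -9.99999976e-01] 3.65
limb_a_mid 0.83 (466.6175842285156, -264.52301025390625) (43.966949462890625, 147.41456604003906) 11.479179382324219 [ 0.46508012 -0.25985841] 259.0268261150614 244.7508080155139
yoke_mid 0.75 (660.4945678710938, -249.67356872558594) (82.69873046875, 40.42856979370117) 80.62541198730469 [ 0.66043726 -0.24724774] 406.9988584474886 226.8087899543379
core_jig 0.56 (574.114990234375, -49.400718688964844) (145.62937927246094, 325.1506652832031) 86.28995513916016 [ 0.57389039 -0.03807858] 331.43648061766123 58.466848962522114
far_limb_place [([0.678, -0.0002, 0.0571], 0.87)]
near_limb_place [([0.5679, -0.0146, 0.0526], 0.92), ([0.6666, -0.2536, 0.0081], 0.18)]
yoke_place [([0.6321, -0.06, 0.054], 0.72)]
limb_a_mid [([0.463, -0.2675, 0.0063], 0.78)]
yoke_mid [([0.6675, -0.2529, 0.0071], 0.7)]
clamp_knob [([0.4602, -0.0342, 0.082], 0.79)]
core_jig [([0.4651, -0.2648, 0.0014], 0.55)]
```

View pics/w1.png

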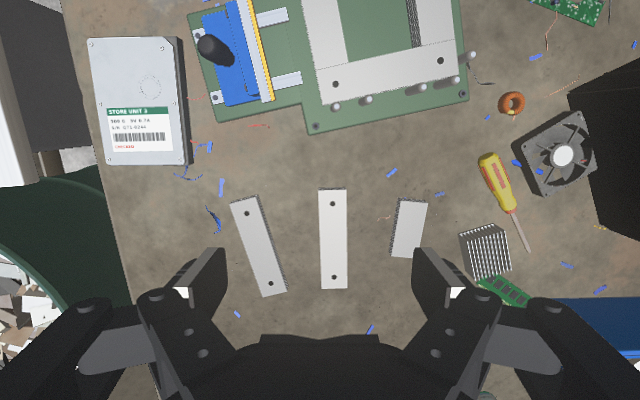

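The wrist view shows limb_a at (258,245), limb_b at (333,238) and the yoke at (408,228). The jig's pins run along its lower edge from (335,107) to (472,55). I'll take a closer look at the jig.

```bash
python3 - <<'E'
from h import *
plan([((.630,-.068,.19),1.72,8)])
E=np.load('w1.npz')['E']; c=(*cam('wrist')[:2],E)
g=cv2.cvtColor(cv2.imread('pics/w1.png'),cv2.COLOR_BGR2GRAY); hsv=cv2.cvtColor(cv2.imread('pics/w1.png'),cv2.COLOR_BGR2HSV)
m=((g>150)&(hsv[...,1]<40)).astype(np.uint8); m[:175]=0; m[305:]=0; m[:,:225]=0; m[:,440:]=0
m=cv2.morphologyEx(m,cv2.MORPH_CLOSE,np.ones((5,5)))
for k in cv2.findContours(m,cv2.RETR_EXTERNAL,cv2.CHAIN_APPROX_NONE)[0]:
    if cv2.contourArea(k)>800:
        w=ray(k.reshape(-1,2),.016,c)[:,:2]; print(k.reshape(-1,2).mean(0),cv2.minAreaRect((w*1000).astype(np.float32)))
E
```

```text
[ 0.0135, 0.0091, 0.0081, 0.0, 0.0, -0.0277, 0.0133, 0.0095, 0.008, 0.0, 0.0, -0.0277, 0.0129, 0.0098, 0.0081, 0.0, 0.0, -0.0277, 0.0128, 0.0102, 0.0081, 0.0, 0.0, -0.0277, 0.0124, 0.0106, 0.008, 0.0, 0.0, -0.0277, 0.0121, 0.0109, 0.0081, 0.0, 0.0, -0.0277, 0.0118, 0.0112, 0.008, 0.0, 0.0, -0.0277, 0.0115, 0.0116, 0.0081, 0.0, 0.0, -0.0277, 0.0, 0.0, 0.0, 0.0, 0.0, 0.0, 0.0, 0.0, 0.0, 0.0, 0.0, 0.0 ]
[408.54375 228.425  ] ((662.6782836914062, -251.31597900390625), (77.78173065185547, 35.751220703125), 80.3943862915039)
[257.76377953 242.94488189] ((465.8700256347656, -261.32623291015625), (42.477813720703125, 146.2421112060547), 11.466617584228516)
[332.81673307 238.00796813] ((562.8207397460938, -260.25384521484375), (139.73231506347656, 36.888465881347656), 88.08111572265625)
```

Emit:
move_arm(increments=[0.0135,0.009,0.008,0,0,-0.0275,0.0135,0.0095,0.008,0,0,-0.0275,0.013,0.01,0.008,0,0,-0.0275,0.013,0.01,0.008,0,0,-0.0275,0.0125,0.0105,0.008,0,0,-0.0275,0.012,0.011,0.008,0,0,-0.0275,0.012,0.011,0.008,0,0,-0.0275,0.0115,0.0115,0.008,0,0,-0.0275,0,0,0,0,0,0,0,0,0,0,0,0])

```text
time_s: 5.4
eef_pos: [0.6298, -0.0669, 0.1904]
tcp_rot: [0.0, 0.653, 0.758, -0.0]
wrist_force: [0.7, -1.3, -0.4]
width: 0.0853
gripper_force: 0.0
```

```bash
python3 - <<'E'
from h import *
p,q=st();c=cam('wrist'); im=r.read_camera('wrist'); cv2.imwrite('pics/w2.png',im); np.savez('w2.npz',E=c[2])
print(p,yawof(q),r.get_obs()['time_s'])
E
```

```text
[ 0.62979151 -0.06689243  0.19037678] 1.719620371930952 5.45
```

View pics/w2.png

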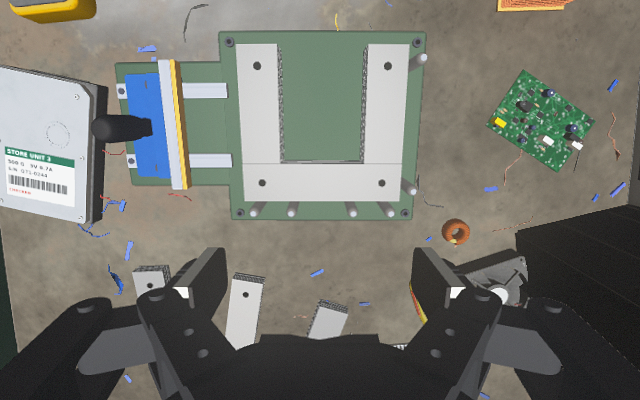

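The jig shows clearly: the U outline runs from (237,43) to (408,202), the near-end pins lie along row 210, and the far pins are at (422,58) and (413,190).

```bash
python3 - <<'E'
from h import *
E=np.load('w2.npz')['E']; c=(*cam('wrist')[:2],E)
im=cv2.imread('pics/w2.png'); g=im.min(2); hsv=cv2.cvtColor(im,cv2.COLOR_BGR2HSV)
m=((g>175)&(hsv[...,1]<30)).astype(np.uint8); m[:35]=0; m[208:]=0; m[:,:234]=0; m[:,412:]=0
m=cv2.morphologyEx(m,cv2.MORPH_OPEN,np.ones((5,5)))
k=max(cv2.findContours(m,cv2.RETR_EXTERNAL,cv2.CHAIN_APPROX_NONE)[0],key=cv2.contourArea)
w=ray(k.reshape(-1,2),.044,c)[:,:2]; ct,sz,a=cv2.minAreaRect((w*1000).astype(np.float32)); print(ct,sz,a)
yaw=np.radians(a if a<45 else a-90)
J=lambda P,o,y:np.c_[(np.array(P)[:,:2]@np.array([[np.cos(y),np.sin(y)],[-np.sin(y),np.cos(y)]]))+o,np.array(P)[:,2]]
from scipy.optimize import least_squares
# refine: corners + edges from outline fit: distance of contour outer points to rectangle sides
o0=np.array(ct)/1000
pts=w
def loc(x): d=pts-x[:2]; cs,sn=np.cos(x[2]),np.sin(x[2]); return np.c_[d@[cs,sn],d@[-sn,cs]]
def res(x):
    l=loc(x); q=np.abs(l)-[.075,.07]
    # U outline incl. inner edges x=+-.039, y=-.034 
    dd=np.stack([q[:,0],q[:,1],np.where((l[:,1]>-.034),np.abs(l[:,0])-.039,1),np.where(np.abs(l[:,0])<.039,l[:,1]+.034,1)],1)
    return dd[np.arange(len(dd)),np.abs(dd).argmin(1)]
s=least_squares(res,[*o0,yaw],loss='soft_l1',f_scale=.0005); x=s.x; rr=res(x); print('jig',x,np.abs(rr).mean())
np.save('jig.npy',x)
pins=[(-.062,-.0755,.068),(-.028,-.0755,.068),(.028,-.0755,.068),(.062,-.0755,.068),(.0805,-.055,.068),(.0805,.055,.068)]
print(proj(J(pins,x[:2],x[2]),c).round(1).tolist())
v=im.copy()
for pt in proj(J(pins,x[:2],x[2]),c): cv2.circle(v,tuple(int(t) for t in pt.round()),2,(0,0,255),-1)
for P in ([(-.075,-.07,.044),(.075,-.07,.044),(.075,.07,.044),(-.075,.07,.044)],):
    cv2.polylines(v,[proj(J(P,x[:2],x[2]),c).round().astype(np.int32)],True,(0,0,255),1)
cv2.imwrite('pics/w2a.png',cv2.resize(v[30:230,220:440],None,fx=2.7,fy=2.7,interpolation=cv2.INTER_CUBIC))
# go above limb_b
yb=np.radians(88.08)
p,q=st(); plan([((p[0],p[1],.20),yawof(q),1),((.5628,-.2603,.06),yb,9)])
E
```

```text
(623.7574462890625, -8.007209777832031) (149.35595703125, 138.46719360351562) 8.567778587341309
jig [ 0.62377062 -0.00795092  0.14801764] 0.0008749072939748386
[[252.6, 213.4], [290.5, 213.4], [353.0, 213.5], [390.9, 213.6], [413.3, 191.3], [423.6, 56.5]]
[ 0.0, 0.0, -0.0094, 0.0003, 0.0003, 0.0, -0.0201, -0.0105, 0.0156, 0.0, 0.0, 0.0202, -0.0204, -0.0102, 0.0155, 0.0, 0.0, 0.0202, -0.0205, -0.0097, 0.0156, 0.0, 0.0, 0.0202, -0.0207, -0.0093, 0.0155, 0.0, 0.0, 0.0202, -0.0209, -0.0088, 0.0156, 0.0, 0.0, 0.0202, -0.0211, -0.0085, 0.0155, 0.0, 0.0, 0.0202, -0.0213, -0.008, 0.0156, 0.0, 0.0, 0.0202, -0.0214, -0.0076, 0.0155, 0.0, 0.0, 0.0202, -0.0215, -0.0072, 0.0156, 0.0, 0.0, 0.0202 ]
```

View pics/w2a.png

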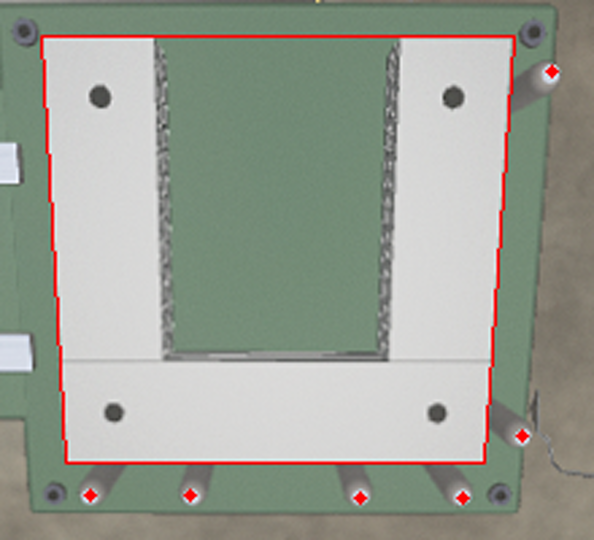

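Emit:
move_arm(increments=[0,0,0,0,0,0,-0.02,-0.0105,0.0145,0,0,0.02,-0.0205,-0.01,0.0145,0,0,0.02,-0.0205,-0.0095,0.0145,0,0,0.02,-0.0205,-0.0095,0.0145,0,0,0.02,-0.021,-0.009,0.0145,0,0,0.0205,-0.021,-0.0085,0.0145,0,0,0.0205,-0.0215,-0.008,0.0145,0,0,0.0205,-0.0215,-0.0075,0.0145,0,0,0.0205,-0.0215,-0.007,0.0145,0,0,0.0205], jaw=0.065)

```text
time_s: 6.7
eef_pos: [0.5628, -0.2614, 0.0588]
tcp_rot: [0.0, 0.719, 0.695, -0.0]
wrist_force: [-0.4, -1.3, -0.1]
width: 0.0649
gripper_force: 0.0
```

```bash
python3 - <<'E'
from h import *
p,q=st();c=cam('wrist'); im=r.read_camera('wrist'); cv2.imwrite('pics/w3.png',im); np.savez('w3.npz',E=c[2])
print(p,yawof(q),r.get_obs()['width'])
plan([((.5628,-.2603,.001),np.radians(88.08),6)])
E
```

```text
[ 0.56281314 -0.26144073  0.05879708] 1.5359617661561271 0.06497768096329
[ 0.0005, 0.0002, 0.0093, -0.0003, -0.0001, -0.0006, 0.0005, 0.0002, 0.0094, -0.0003, -0.0001, -0.0006, 0.0005, 0.0002, 0.0093, -0.0003, -0.0001, -0.0006, 0.0005, 0.0002, 0.0094, -0.0003, -0.0001, -0.0006, 0.0006, 0.0002, 0.0093, -0.0003, -0.0001, -0.0006, 0.0005, 0.0002, 0.0094, -0.0003, -0.0001, -0.0006, 0.0, 0.0, 0.0, 0.0, 0.0, 0.0, 0.0, 0.0, 0.0, 0.0, 0.0, 0.0, 0.0, 0.0, 0.0, 0.0, 0.0, 0.0, 0.0, 0.0, 0.0, 0.0, 0.0, 0.0 ]
```

View pics/w3.png

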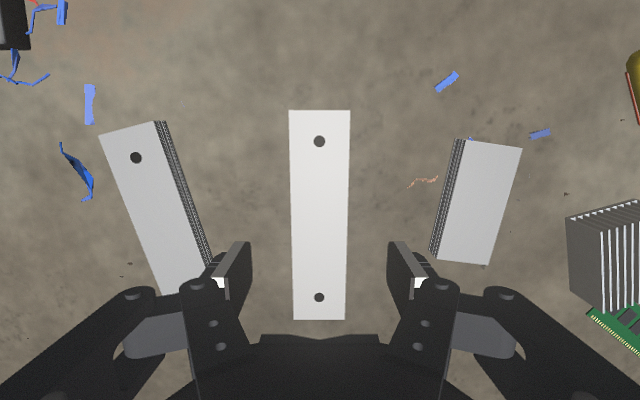

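Limb_b is centred between the fingers, with corners at (289,110), (350,110), (293,320) and (345,320). The neighbouring packets are clear of the fingers.

Emit:
move_arm(increments=[0.0005,0,0.012,0,0,0,0.0005,0,0.012,0,0,0,0,0,0.012,0,0,0,0,0,0.01,0,0,0,0,0,0.007,0,0,0,0,0,0.004,0,0,0,0,0,0.001,0,0,0,0,0,0,0,0,0,0,0,0,0,0,0,0,0,0,0,0,0])

```text
time_s: 8.0
eef_pos: [0.5634, -0.2591, 0.002]
tcp_rot: [0.0, 0.719, 0.695, 0.0]
wrist_force: [-0.8, 0.7, -0.2]
width: 0.0654
gripper_force: 0.0
```

Emit:
move_arm(increments=[0,0,0,0,0,0,0,0,0,0,0,0,0,0,0,0,0,0,0,0,0,0,0,0,0,0,0,0,0,0,0,0,0,0,0,0,0,0,0,0,0,0,0,0,-0.01,0,0,0,0,0,-0.03,0,0,0,0,0,-0.03,0,0,0], jaw=0.02)

```text
time_s: 9.25
eef_pos: [0.563, -0.2588, 0.0723]
tcp_rot: [-0.001, 0.719, 0.695, -0.0]
wrist_force: [-0.3, -0.7, -5.7]
width: 0.0342
gripper_force: 61.4
```

```bash
python3 - <<'E'
from h import *
x=np.load('jig.npy'); print(x)
E=np.load('w3.npz')['E']; c=(*cam('wrist')[:2],E)
im=cv2.imread('pics/w3.png'); 
m=(im.min(2)>150).astype(np.uint8); m[:,:270]=0;m[:,370:]=0; m[330:]=0
k=max(cv2.findContours(m,cv2.RETR_EXTERNAL,cv2.CHAIN_APPROX_NONE)[0],key=cv2.contourArea)
print(cv2.minAreaRect((ray(k.reshape(-1,2),.016,c)[:,:2]*1000).astype(np.float32)))
p,q=st(); o=r.get_obs(); print(p,yawof(q),o['width'],o['gripper_force'],o['time_s'])
E
```

```text
[ 0.62377062 -0.00795092  0.14801764]
((562.959228515625, -260.1075439453125), (139.28591918945312, 36.04962921142578), 87.96118927001953)
[ 0.56297066 -0.25879761  0.07228799] 1.5373042799610561 0.03422117944301544 61.36182904243469 9.25
```

```bash
cat >> h.py <<'E'
jig=np.load('jig.npy')
def jw(x,y,z): c,s=np.cos(jig[2]),np.sin(jig[2]); return np.array([jig[0]+c*x/1e3-s*y/1e3, jig[1]+s*x/1e3+c*y/1e3, z/1e3])
def wj(p): c,s=np.cos(jig[2]),np.sin(jig[2]); d=(np.array(p)[:2]-jig[:2])*1e3; return np.array([c*d[0]+s*d[1],-s*d[0]+c*d[1],p[2]*1e3]).round(2)
JY=jig[2]+np.pi/2
E
python3 - <<'E'
from h import *
p,q=st()
plan([((p[0],p[1],.115),yawof(q),2),(jw(55,3.5,115),JY,8)])
E
```

```text
[ 0.0, 0.0, -0.0214, -0.0006, -0.0003, 0.0, 0.0, 0.0, -0.0213, -0.0006, -0.0003, 0.0, 0.0333, 0.0132, 0.0, 0.0, 0.0, -0.0227, 0.0329, 0.014, 0.0, 0.0, 0.0, -0.0227, 0.0327, 0.0147, 0.0, 0.0, 0.0, -0.0227, 0.0322, 0.0155, 0.0, 0.0, 0.0, -0.0227, 0.032, 0.0162, 0.0, 0.0, 0.0, -0.0227, 0.0315, 0.0169, 0.0, 0.0, 0.0, -0.0227, 0.0312, 0.0176, 0.0, 0.0, 0.0, -0.0227, 0.0308, 0.0183, 0.0, 0.0, 0.0, -0.0227 ]
```

Emit:
move_arm(increments=[0,0,-0.0215,0,0,0,0,0,-0.0215,0,0,0,0.0335,0.013,0,0,0,-0.0227,0.033,0.014,0,0,0,-0.0227,0.0325,0.0145,0,0,0,-0.0227,0.032,0.0155,0,0,0,-0.0227,0.032,0.016,0,0,0,-0.0227,0.0315,0.017,0,0,0,-0.0227,0.031,0.0175,0,0,0,-0.0227,0.031,0.0185,0,0,0,-0.0227])

```text
time_s: 10.5
eef_pos: [0.6775, 0.0045, 0.1146]
tcp_rot: [-0.0, 0.653, 0.758, -0.0]
wrist_force: [0.2, -0.8, -5.6]
width: 0.0344
gripper_force: 61.4
```

```bash
python3 - <<'E'
from h import *
r.read_camera('top'); im=r.read_camera('wrist'); cv2.imwrite('pics/w4.png',im)
p,q=st(); print(wj(p),yawof(q)-JY,r.get_obs()['time_s'])
plan([(jw(55,3.3,50),JY,6)])
E
```

```text
[ 55.89   6.42 114.47] 0.003567258583586641 10.6
[ -0.0005, -0.0001, 0.0107, 0.0, -0.0001, 0.0006, -0.0006, -0.0002, 0.0108, 0.0, -0.0001, 0.0006, -0.0005, -0.0001, 0.0107, 0.0, -0.0001, 0.0006, -0.0005, -0.0002, 0.0108, 0.0, -0.0001, 0.0006, -0.0005, -0.0001, 0.0107, 0.0, -0.0001, 0.0006, -0.0005, -0.0002, 0.0108, 0.0, -0.0001, 0.0006, 0.0, 0.0, 0.0, 0.0, 0.0, 0.0, 0.0, 0.0, 0.0, 0.0, 0.0, 0.0, 0.0, 0.0, 0.0, 0.0, 0.0, 0.0, 0.0, 0.0, 0.0, 0.0, 0.0, 0.0 ]
```

View pics/w4.png

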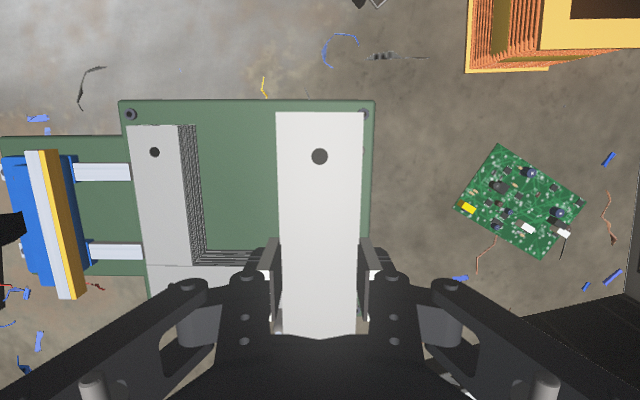

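The limb is held straight over the far limb place, with its end at row 112 and both fingers clear. I'll descend straight down, then correct.

Emit:
move_arm(increments=[0,0,0.012,0,0,0,0,0,0.012,0,0,0,0,0,0.01,0,0,0,0,0,0,0,0,0,0,0,0,0,0,0,0,0,0,0,0,0,0,0,0,0,0,0,0,0,0,0,0,0,0,0,0,0,0,0,0,0,0,0,0,0])

```text
time_s: 11.85
eef_pos: [0.6776, 0.0034, 0.0808]
tcp_rot: [0.0, 0.653, 0.757, -0.0]
wrist_force: [-0.7, -0.3, -5.3]
width: 0.0343
gripper_force: 61.4
```

```bash
python3 - <<'E'
from h import *
p,q=st(); print(wj(p),yawof(q)-JY,q.as_matrix()[:,2],r.get_obs()['time_s'])
plan([(jw(55,3.3,49),JY,5)])
E
```

```text
[54.91  3.29 80.8 ] 0.00012136089160530439 [ 7.71686549e-05 -1.07254701e-04 -9.99999991e-01] 11.85
[ 0.0, 0.0, 0.0064, 0.0, 0.0, 0.0, 0.0, 0.0, 0.0063, 0.0, 0.0, 0.0, 0.0, 0.0001, 0.0064, 0.0, 0.0, 0.0, 0.0, 0.0, 0.0063, 0.0, 0.0, 0.0, 0.0, 0.0, 0.0064, 0.0, 0.0, 0.0, 0.0, 0.0, 0.0, 0.0, 0.0, 0.0, 0.0, 0.0, 0.0, 0.0, 0.0, 0.0, 0.0, 0.0, 0.0, 0.0, 0.0, 0.0, 0.0, 0.0, 0.0, 0.0, 0.0, 0.0, 0.0, 0.0, 0.0, 0.0, 0.0, 0.0 ]
```

Emit:
move_arm(increments=[0,0,0.0085,0,0,0,0,0,0.0085,0,0,0,0,0,0.0085,0,0,0,0,0,0.006,0,0,0,0,0,0.0015,0,0,0,0,0,0,0,0,0,0,0.001,0,0,0,0,0,0.001,0,0,0,0,0,0.0005,0,0,0,0,0,0,0,0,0,0])

```text
time_s: 13.1
eef_pos: [0.68, 0.0038, 0.0478]
tcp_rot: [0.0, 0.653, 0.757, -0.0]
wrist_force: [-0.0, -0.2, -5.9]
width: 0.0344
gripper_force: 61.5
```

Emit:
move_arm(increments=[0,0,0,0,0,0,0,0,0,0,0,0,-0.0005,0,0,0,0,0,-0.0005,0,0,0,0,0,-0.0005,0,0,0,0,0,-0.0005,0,0,0,0,0,-0.0005,0,0,0,0,0,0,0,0,0,0,0,0,0,0,0,0,0,0,0,0,0,0,0])

```text
time_s: 14.35
eef_pos: [0.6804, 0.0013, 0.0478]
tcp_rot: [0.0, 0.653, 0.757, -0.0]
wrist_force: [-0.4, 0.0, -5.5]
width: 0.0345
gripper_force: 61.5
```

```bash
cat > s.py <<'E'
from h import *
p,q=st(); o=r.get_obs(); f=np.array(o['wrist_force']); c,s=np.cos(jig[2]),np.sin(jig[2])
print('jig',wj(p),'dyaw',round(yawof(q)-JY,4),'Fjig',np.round([c*f[0]+s*f[1],-s*f[0]+c*f[1],f[2]],1),'w',round(o['width'],4),'t',o['time_s'])
E
python3 s.py
```

```text
jig [57.4   0.77 47.77] dyaw 0.0001 Fjig [-0.4  0.1 -5.5] w 0.0345 t 14.35
```

Emit:
move_arm(increments=[0,0.0005,0,0,0,0,0,0.0005,0,0,0,0,0,0.0005,0,0,0,0,0,0,0,0,0,0,0,0,0,0,0,0,-0.0005,0,0,0,0,0,-0.0005,0,0,0,0,0,-0.0005,0,0,0,0,0,0,0,0,0,0,0,0,0,0,0,0,0])

```text
time_s: 15.6
eef_pos: [0.6807, 0.0011, 0.0476]
tcp_rot: [-0.002, 0.653, 0.758, -0.001]
wrist_force: [-9.4, 6.8, -0.4]
width: 0.0344
gripper_force: 62.0
```

```bash
python3 s.py
```

```text
jig [57.6   0.59 47.6 ] dyaw 0.0004 Fjig [-8.3  8.1 -0.4] w 0.0344 t 15.6
```

Emit:
move_arm(increments=[0,0,0.0005,0,0,0,0,0,0.0005,0,0,0,0,0,0.0005,0,0,0,0,0,0.0005,0,0,0,0,0,0,0,0,0,0,0,0,0,0,0,0,0,0,0,0,0,0,0,0,0,0,0,0,0,0,0,0,0,0,0,0,0,0,0])

```text
time_s: 16.85
eef_pos: [0.6807, 0.0011, 0.0466]
tcp_rot: [-0.001, 0.653, 0.758, -0.001]
wrist_force: [-12.8, 5.4, 6.8]
width: 0.0345
gripper_force: 62.9
```

```bash
python3 s.py
```

```text
jig [57.65  0.57 46.57] dyaw 0.0006 Fjig [-11.8   7.3   6.8] w 0.0345 t 16.85
```

Emit:
move_arm(increments=[0,0,0,0,0,0,0,0,0,0,0,0,0,0,0,0,0,0,0,0,0,0,0,0,0,0,-0.004,0,0,0,0,0,-0.01,0,0,0,0,0,-0.025,0,0,0,0,0,-0.03,0,0,0,0,0,-0.03,0,0,0,0,0,-0.03,0,0,0], jaw=0.05)

```text
time_s: 18.1
eef_pos: [0.6821, 0.0, 0.1767]
tcp_rot: [0.0, 0.653, 0.757, 0.0]
wrist_force: [0.6, 0.8, 0.4]
width: 0.05
gripper_force: 0.0
```

```bash
python3 s.py; python3 - <<'E'
from h import *
im=r.read_camera('wrist'); cv2.imwrite('pics/w5.png',im); np.savez('w5.npz',E=cam('wrist')[2])
p,q=st(); o=np.array([.6627,-.2513,.17]); yk=np.radians(80.4)
plan([(o,yk,10),((.6627,-.2513,.06),yk,6)])
E
```

```text
jig [ 58.88  -0.72 176.65] dyaw 0.0001 Fjig [0.7 0.7 0.4] w 0.05 t 18.1
[ -0.0245, -0.0058, 0.0011, 0.0006, 0.0001, 0.0316, -0.0247, -0.005, 0.0011, 0.0006, 0.0001, 0.0316, -0.0249, -0.0042, 0.0011, 0.0006, 0.0001, 0.0316, -0.025, -0.0034, 0.0011, 0.0006, 0.0001, 0.0316, -0.025, -0.0026, 0.0011, 0.0006, 0.0001, 0.0316, -0.0252, -0.0019, 0.0011, 0.0006, 0.0001, 0.0316, -0.0252, -0.001, 0.0011, 0.0006, 0.0001, 0.0316, -0.0252, -0.0003, 0.0011, 0.0006, 0.0001, 0.0316, -0.0252, 0.0006, 0.0011, 0.0006, 0.0001, 0.0316, -0.0252, 0.0013, 0.0011, 0.0006, 0.0001, 0.0316 ]
[ 0.0, 0.0, 0.0183, 0.0001, -0.0001, 0.0, 0.0, 0.0, 0.0184, 0.0001, -0.0001, 0.0, 0.0, 0.0, 0.0183, 0.0001, -0.0001, 0.0, 0.0, 0.0, 0.0183, 0.0001, -0.0001, 0.0, 0.0, 0.0, 0.0183, 0.0001, -0.0001, 0.0, 0.0, 0.0, 0.0184, 0.0001, -0.0001, 0.0, 0.0, 0.0, 0.0, 0.0, 0.0, 0.0, 0.0, 0.0, 0.0, 0.0, 0.0, 0.0, 0.0, 0.0, 0.0, 0.0, 0.0, 0.0, 0.0, 0.0, 0.0, 0.0, 0.0, 0.0 ]
```

View pics/w5.png

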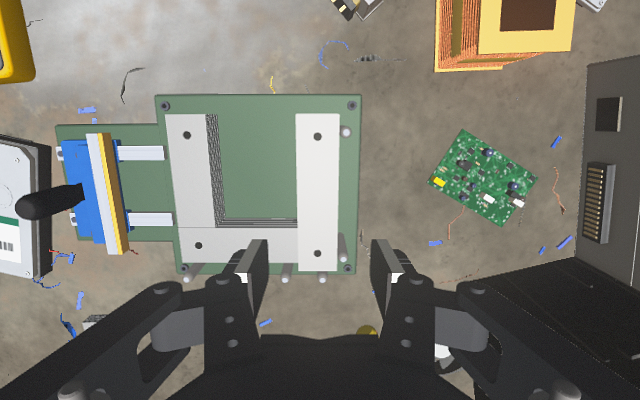

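The far limb lies flat against its pins at (347,132) and (343,255). Next is the yoke.

Emit:
move_arm(increments=[-0.0245,-0.006,0.001,0,0,0.0316,-0.0245,-0.005,0.001,0,0,0.0316,-0.025,-0.004,0.001,0,0,0.0316,-0.025,-0.0035,0.001,0,0,0.0316,-0.025,-0.0025,0.001,0,0,0.0316,-0.025,-0.002,0.001,0,0,0.0316,-0.025,-0.001,0.001,0,0,0.0316,-0.025,0,0.001,0,0,0.0316,-0.025,0.0005,0.001,0,0,0.0316,-0.025,0.0015,0.001,0,0,0.0316], jaw=0.065)

```text
time_s: 19.4
eef_pos: [0.6614, -0.2518, 0.1647]
tcp_rot: [0.0, 0.765, 0.645, -0.0]
wrist_force: [-0.1, -0.5, 0.5]
width: 0.0653
gripper_force: 0.0
```

Emit:
move_arm(increments=[0,0,0.022,0,0,0,0,0,0.022,0,0,0,0,0,0.022,0,0,0,0,0,0.022,0,0,0,0,0,0.018,0,0,0,0,0,0.006,0,0,0,0,0,0,0,0,0,0,0,0,0,0,0,0,0,0,0,0,0,0,0,0,0,0,0])

```text
time_s: 20.65
eef_pos: [0.6617, -0.2503, 0.0533]
tcp_rot: [0.0, 0.764, 0.645, 0.0]
wrist_force: [-0.8, 0.2, 0.1]
width: 0.0654
gripper_force: 0.0
```

```bash
cat > pk.py <<'E'
from h import *
import sys
im=r.read_camera('wrist'); n=sys.argv[1]; cv2.imwrite(f'pics/{n}.png',im); c=cam('wrist')
m=(im.min(2)>140).astype(np.uint8); m[:,:262]=0;m[:,378:]=0; m[330:]=0
k=max(cv2.findContours(m,cv2.RETR_EXTERNAL,cv2.CHAIN_APPROX_NONE)[0],key=cv2.contourArea)
ct,sz,a=cv2.minAreaRect((ray(k.reshape(-1,2),.016,c)[:,:2]*1000).astype(np.float32))
print(ct,sz,a); p,q=st(); yw=yawof(q); print(p,yw,np.degrees(yw))
if sz[0]<sz[1]: a+=90
yt=np.radians(a); print('tool offset of packet', q.inv().apply(np.array([*ct,p[2]*1e3])/1e3-p)*1e3)
plan([((ct[0]/1e3,ct[1]/1e3,.001),yt,6)])
E
python3 pk.py w6; python3 s.py
```

```text
(663.2068481445312, -251.0577392578125) (78.95635223388672, 36.332393646240234) 80.30193328857422
[ 0.66169866 -0.25021546  0.05316424] 1.4029595037884717 80.38365839484766
tool offset of packet [-5.78499167e-01  1.62769504e+00  9.89364438e-04]
[ -0.0001, 0.0003, 0.0087, 0.0001, 0.0, 0.0002, -0.0001, 0.0002, 0.0087, 0.0001, 0.0, 0.0002, -0.0001, 0.0003, 0.0087, 0.0001, 0.0, 0.0002, -0.0001, 0.0003, 0.0087, 0.0001, 0.0, 0.0002, -0.0001, 0.0002, 0.0087, 0.0001, 0.0, 0.0002, -0.0001, 0.0003, 0.0087, 0.0001, 0.0, 0.0002, 0.0, 0.0, 0.0, 0.0, 0.0, 0.0, 0.0, 0.0, 0.0, 0.0, 0.0, 0.0, 0.0, 0.0, 0.0, 0.0, 0.0, 0.0, 0.0, 0.0, 0.0, 0.0, 0.0, 0.0 ]
jig [   1.78 -245.21   53.16] dyaw -0.3159 Fjig [-0.1  1.3  0.2] w 0.065 t 20.7
```

Emit:
move_arm(increments=[0,0.0005,0.012,0,0,0,0,0.0005,0.012,0,0,0,0,0.0005,0.012,0,0,0,0,0,0.01,0,0,0,0,0,0.005,0,0,0,0,0,0.001,0,0,0,0,0,0,0,0,0,0,0,0,0,0,0,0,0,0,0,0,0,0,0,0,0,0,0])

```text
time_s: 21.95
eef_pos: [0.6631, -0.2505, 0.001]
tcp_rot: [0.0, 0.764, 0.645, 0.0]
wrist_force: [0.5, 0.5, -0.3]
width: 0.0651
gripper_force: 0.0
```

Emit:
move_arm(increments=[0,0,0,0,0,0,0,0,0,0,0,0,0,0,0,0,0,0,0,0,0,0,0,0,0,0,0,0,0,0,0,0,-0.01,0,0,0,0,0,-0.03,0,0,0,0,0,-0.04,0,0,0,0,0,-0.035,0,0,0,0,0,-0.002,0,0,0], jaw=0.02)

```text
time_s: 23.2
eef_pos: [0.6638, -0.2508, 0.1204]
tcp_rot: [0.002, 0.764, 0.645, 0.001]
wrist_force: [0.4, 0.6, -3.5]
width: 0.0346
gripper_force: 61.0
```

```bash
python3 s.py; python3 - <<'E'
from h import *
p,q=st(); print(p)
# yoke centre rel. to TCP: tool x about -0.6mm; want yoke at jig (-0.5? , -50)
plan([(jw(-0.5+0.6,-50,117),jig[2],9)])
E
```

```text
jig [   3.74 -246.06  120.4 ] dyaw -0.3159 Fjig [ 0.5  0.5 -3.5] w 0.0346 t 23.2
[ 0.66375592 -0.25076718  0.12039652]
[ 0.0206, -0.0072, 0.0003, 0.0004, -0.0001, 0.1394, 0.0194, -0.0099, 0.0004, 0.0004, -0.0001, 0.1394, 0.0178, -0.0125, 0.0003, 0.0004, -0.0001, 0.1394, 0.0159, -0.0149, 0.0003, 0.0004, -0.0001, 0.1394, 0.0137, -0.017, 0.0004, 0.0004, -0.0001, 0.1394, 0.0112, -0.0187, 0.0003, 0.0004, -0.0001, 0.1394, 0.0085, -0.02, 0.0004, 0.0004, -0.0001, 0.1394, 0.0056, -0.0211, 0.0003, 0.0004, -0.0001, 0.1394, 0.0026, -0.0216, 0.0004, 0.0004, -0.0001, 0.1394, 0.0, 0.0, 0.0, 0.0, 0.0, 0.0 ]
```

Emit:
move_arm(increments=[0.0205,-0.007,0,0,0,0.1394,0.0195,-0.01,0,0,0,0.1394,0.018,-0.0125,0,0,0,0.1394,0.016,-0.015,0,0,0,0.1394,0.0135,-0.017,0,0,0,0.1394,0.011,-0.0185,0,0,0,0.1394,0.0085,-0.02,0,0,0,0.1394,0.0055,-0.021,0,0,0,0.1394,0.0025,-0.0215,0,0,0,0.1394,0,0,0,0,0,0])

```text
time_s: 24.45
eef_pos: [0.6295, -0.0561, 0.1163]
tcp_rot: [-0.0, 0.997, 0.075, -0.001]
wrist_force: [-0.4, -0.1, -3.0]
width: 0.0346
gripper_force: 60.9
```

Emit:
move_arm(increments=[0,0,0.008,0,0,0,0,0,0.008,0,0,0,0,0,0.008,0,0,0,0,0,0.008,0,0,0,0,0,0,0,0,0,0,0,0,0,0,0,0,0,0,0,0,0,0,0,0,0,0,0,0,0,0,0,0,0,0,0,0,0,0,0])

```text
time_s: 25.7
eef_pos: [0.6305, -0.0574, 0.0859]
tcp_rot: [0.0, 0.997, 0.074, 0.0]
wrist_force: [0.2, 0.2, -3.2]
width: 0.0349
gripper_force: 60.8
```

```bash
python3 s.py; python3 - <<'E'
from h import *
im=r.read_camera('wrist'); cv2.imwrite('pics/w7.png',im)
plan([(jw(-1+.6,-50,49),jig[2],5)])
E
```

```text
jig [ -0.69 -49.94  85.88] dyaw -1.5705 Fjig [ 0.3  0.2 -3.2] w 0.0349 t 25.7
[ 0.0001, 0.0, 0.0074, 0.0, 0.0, 0.0001, 0.0, 0.0, 0.0073, 0.0, 0.0, 0.0001, 0.0001, 0.0, 0.0074, 0.0, 0.0, 0.0001, 0.0, 0.0, 0.0074, 0.0, 0.0, 0.0001, 0.0001, 0.0001, 0.0073, 0.0, 0.0, 0.0001, 0.0, 0.0, 0.0, 0.0, 0.0, 0.0, 0.0, 0.0, 0.0, 0.0, 0.0, 0.0, 0.0, 0.0, 0.0, 0.0, 0.0, 0.0, 0.0, 0.0, 0.0, 0.0, 0.0, 0.0, 0.0, 0.0, 0.0, 0.0, 0.0, 0.0 ]
```

View pics/w7.png

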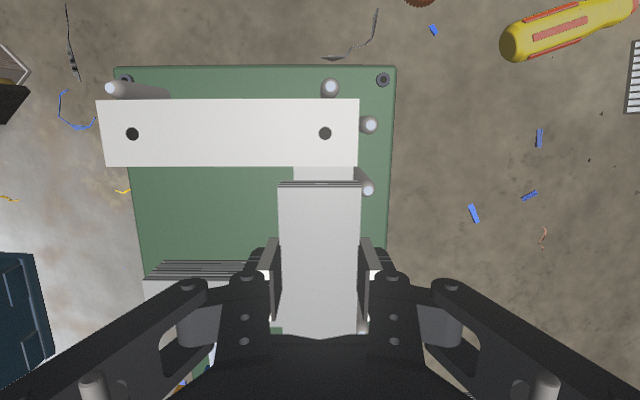

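The yoke is held over its place, its end at row 183 just clear of the far limb's edge at row 166. I'll lower it and push it to the pins.

Emit:
move_arm(increments=[0,0,0.01,0,0,0,0,0,0.01,0,0,0,0,0,0.01,0,0,0,0,0,0.007,0,0,0,0,0,0.002,0,0,0,0,0,0,0,0,0,0,0.001,0,0,0,0,0,0.0005,0,0,0,0,0,0.0005,0,0,0,0,0,0,0,0,0,0])

```text
time_s: 27.0
eef_pos: [0.6308, -0.0595, 0.0469]
tcp_rot: [0.0, 0.997, 0.074, 0.0]
wrist_force: [-0.3, -0.7, -2.9]
width: 0.0346
gripper_force: 60.9
```

```bash
python3 s.py
```

```text
jig [ -0.69 -51.99  46.85] dyaw -1.5705 Fjig [-0.4 -0.7 -2.9] w 0.0346 t 27.0
```

Push on to the pins (−y) and to the far limb (+x).

Emit:
move_arm(increments=[0,0.0005,0,0,0,0,0,0.0005,0,0,0,0,0,0.0002,0,0,0,0,0,0,0,0,0,0,0.0005,0,0,0,0,0,0.0005,0,0,0,0,0,0.0005,0,0,0,0,0,0,0,0,0,0,0,0,0,0,0,0,0,0,0,0,0,0,0])

```text
time_s: 28.25
eef_pos: [0.6322, -0.0603, 0.0467]
tcp_rot: [-0.0, 0.997, 0.074, -0.0]
wrist_force: [-2.8, 4.0, -3.2]
width: 0.0341
gripper_force: 60.8
```

```bash
python3 s.py
```

```text
jig [  0.65 -52.99  46.66] dyaw -1.5705 Fjig [-2.2  4.4 -3.2] w 0.0341 t 28.25
```

Emit:
move_arm(increments=[0.0004,0,0,0,0,0,0.0003,0,0,0,0,0,0,0,0.0005,0,0,0,0,0,0.0005,0,0,0,0,0,0.0005,0,0,0,0,0,0.0003,0,0,0,0,0,0,0,0,0,0,0,0,0,0,0,0,0,0,0,0,0,0,0,0,0,0,0])

```text
time_s: 29.5
eef_pos: [0.6334, -0.0601, 0.0455]
tcp_rot: [0.0, 0.997, 0.074, 0.0]
wrist_force: [-2.9, 5.5, 1.0]
width: 0.0341
gripper_force: 61.4
```

```bash
python3 s.py
```

```text
jig [  1.86 -53.04  45.53] dyaw -1.5704 Fjig [-2.1  5.9  1. ] w 0.0341 t 29.5
```

Emit:
move_arm(increments=[0,0,0,0,0,0,0,0,0,0,0,0,0,0,0,0,0,0,0,0,0,0,0,0,0,0,-0.004,0,0,0,0,0,-0.01,0,0,0,0,0,-0.03,0,0,0,0,0,-0.04,0,0,0,0,0,-0.035,0,0,0,0,0,-0.005,0,0,0], jaw=0.05)

```text
time_s: 30.75
eef_pos: [0.634, -0.0604, 0.1723]
tcp_rot: [0.001, 0.997, 0.074, 0.002]
wrist_force: [-0.4, -0.3, -0.1]
width: 0.0499
gripper_force: 0.0
```

```bash
python3 s.py; python3 - <<'E'
from h import *
im=r.read_camera('wrist'); cv2.imwrite('pics/w8.png',im); np.savez('w8.npz',E=cam('wrist')[2])
plan([((.4655,-.264,.15),np.radians(101.8),10)])
E
```

```text
jig [  2.36 -53.39 172.26] dyaw -1.5704 Fjig [-0.5 -0.2 -0.1] w 0.0499 t 30.75
[ -0.0196, 0.0177, 0.0021, 0.0003, -0.0001, -0.1628, -0.0223, 0.0142, 0.0021, 0.0003, -0.0001, -0.1628, -0.0242, 0.0104, 0.002, 0.0003, -0.0001, -0.1628, -0.0256, 0.0064, 0.0021, 0.0003, -0.0001, -0.1628, -0.0264, 0.0022, 0.0021, 0.0003, -0.0001, -0.1628, -0.0263, -0.0022, 0.0021, 0.0003, -0.0001, -0.1628, -0.0256, -0.0064, 0.0021, 0.0003, -0.0001, -0.1628, -0.0243, -0.0104, 0.0021, 0.0003, -0.0001, -0.1628, -0.0222, -0.0143, 0.0021, 0.0003, -0.0001, -0.1628, -0.0196, -0.0176, 0.0021, 0.0003, -0.0001, -0.1628 ]
```

View pics/w8.png

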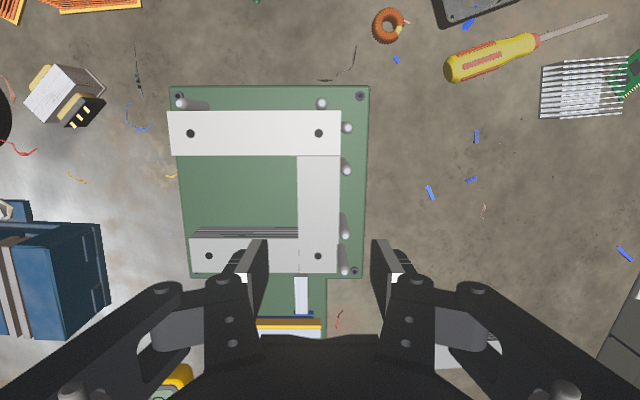

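The yoke is closed against the far limb (joint at row 155) and up to its pins at (347,170) and (345,233). That was the tenth picture, so from here I rely on numbers only.

Emit:
move_arm(increments=[-0.0195,0.0175,0.002,0,0,-0.1628,-0.0225,0.014,0.002,0,0,-0.1628,-0.024,0.0105,0.002,0,0,-0.1628,-0.0255,0.0065,0.002,0,0,-0.1628,-0.0265,0.002,0.002,0,0,-0.1628,-0.0265,-0.002,0.002,0,0,-0.1628,-0.0255,-0.0065,0.002,0,0,-0.1628,-0.0245,-0.0105,0.002,0,0,-0.1628,-0.022,-0.0145,0.002,0,0,-0.1628,-0.0195,-0.0175,0.002,0,0,-0.1628], jaw=0.065)

```text
time_s: 32.05
eef_pos: [0.4638, -0.2638, 0.1481]
tcp_rot: [-0.001, 0.629, 0.778, -0.0]
wrist_force: [0.1, -0.8, 0.1]
width: 0.0651
gripper_force: 0.0
```

Emit:
move_arm(increments=[0,0,0.015,0,0,0,0,0,0.02,0,0,0,0,0,0.02,0,0,0,0,0,0.02,0,0,0,0,0,0.015,0,0,0,0,0,0.006,0,0,0,0,0,0,0,0,0,0,0,0,0,0,0,0,0,0,0,0,0,0,0,0,0,0,0])

```text
time_s: 33.3
eef_pos: [0.4649, -0.2636, 0.0534]
tcp_rot: [0.0, 0.631, 0.776, -0.0]
wrist_force: [0.6, -0.1, 0.3]
width: 0.0651
gripper_force: 0.0
```

```bash
python3 pk.py w9; python3 s.py
```

```text
(463.7694091796875, -264.65771484375) (36.801265716552734, 140.0713653564453) 11.217132568359375
[ 0.4648588  -0.2635731   0.05328677] 1.7762460422315833 101.7714015966859
tool offset of packet [-8.39563519e-01 -1.28775490e+00 -2.55713895e-05]
[ -0.0001, -0.0002, 0.0087, 0.0001, 0.0001, 0.0016, -0.0002, -0.0002, 0.0087, 0.0001, 0.0001, 0.0016, -0.0001, -0.0002, 0.0087, 0.0001, 0.0001, 0.0016, -0.0002, -0.0003, 0.0088, 0.0001, 0.0001, 0.0016, -0.0001, -0.0002, 0.0087, 0.0001, 0.0001, 0.0016, -0.0001, -0.0002, 0.0087, 0.0001, 0.0001, 0.0016, 0.0, 0.0, 0.0, 0.0, 0.0, 0.0, 0.0, 0.0, 0.0, 0.0, 0.0, 0.0, 0.0, 0.0, 0.0, 0.0, 0.0, 0.0, 0.0, 0.0, 0.0, 0.0, 0.0, 0.0 ]
jig [-194.87 -229.39   53.29] dyaw 0.0574 Fjig [ 0.6 -0.9  0.7] w 0.0653 t 33.35
```

Emit:
move_arm(increments=[-0.0004,-0.0004,0.012,0,0,0.003,-0.0004,-0.0004,0.012,0,0,0.003,0,-0.0004,0.012,0,0,0.003,0,0,0.01,0,0,0,0,0,0.005,0,0,0,0,0,0.001,0,0,0,0,0,0,0,0,0,0,0,0,0,0,0,0,0,0,0,0,0,0,0,0,0,0,0])

```text
time_s: 34.6
eef_pos: [0.4638, -0.2646, 0.0012]
tcp_rot: [0.0, 0.634, 0.773, -0.0]
wrist_force: [-0.0, 0.6, 0.1]
width: 0.0648
gripper_force: 0.0
```

Emit:
move_arm(increments=[0,0,0,0,0,0,0,0,0,0,0,0,0,0,0,0,0,0,0,0,0,0,0,0,0,0,0,0,0,0,0,0,-0.01,0,0,0,0,0,-0.03,0,0,0,0,0,-0.04,0,0,0,0,0,-0.035,0,0,0,0,0,-0.002,0,0,0], jaw=0.02)

```text
time_s: 35.85
eef_pos: [0.4643, -0.2649, 0.12]
tcp_rot: [0.002, 0.634, 0.773, 0.0]
wrist_force: [0.6, 0.2, -6.4]
width: 0.0345
gripper_force: 61.8
```

```bash
python3 s.py; python3 - <<'E'
from h import *
plan([(jw(-61,2.5,117),JY,9)])
E
```

```text
jig [-195.62 -230.61  120.  ] dyaw 0.0486 Fjig [ 0.7  0.1 -6.4] w 0.0345 t 35.85
[ 0.0251, 0.0162, 0.0003, 0.0003, 0.0003, 0.0054, 0.0253, 0.0161, 0.0003, 0.0003, 0.0003, 0.0054, 0.0253, 0.0159, 0.0003, 0.0003, 0.0003, 0.0054, 0.0254, 0.0158, 0.0003, 0.0003, 0.0003, 0.0054, 0.0255, 0.0156, 0.0003, 0.0003, 0.0003, 0.0054, 0.0256, 0.0155, 0.0004, 0.0003, 0.0003, 0.0054, 0.0256, 0.0154, 0.0003, 0.0003, 0.0003, 0.0054, 0.0258, 0.0152, 0.0003, 0.0003, 0.0003, 0.0054, 0.0258, 0.0151, 0.0003, 0.0003, 0.0003, 0.0054, 0.0, 0.0, 0.0, 0.0, 0.0, 0.0 ]
```

Emit:
move_arm(increments=[0.025,0.016,0,0,0,0.0054,0.0255,0.016,0,0,0,0.0054,0.0255,0.016,0,0,0,0.0054,0.0255,0.016,0,0,0,0.0054,0.0255,0.0155,0,0,0,0.0054,0.0255,0.0155,0,0,0,0.0054,0.0255,0.0155,0,0,0,0.0054,0.0255,0.015,0,0,0,0.0054,0.0255,0.015,0,0,0,0.0054,0,0,0,0,0,0])

```text
time_s: 37.1
eef_pos: [0.5619, -0.0129, 0.1163]
tcp_rot: [-0.001, 0.652, 0.758, -0.001]
wrist_force: [-1.0, -0.7, -6.2]
width: 0.0345
gripper_force: 61.8
```

Emit:
move_arm(increments=[0,0,0.008,0,0,0,0,0,0.01,0,0,0,0,0,0.01,0,0,0,0,0,0.007,0,0,0,0,0,0,0,0,0,0,0,0,0,0,0,0,0,0,0,0,0,0,0,0,0,0,0,0,0,0,0,0,0,0,0,0,0,0,0])

```text
time_s: 38.35
eef_pos: [0.5623, -0.0145, 0.083]
tcp_rot: [0.0, 0.653, 0.757, 0.0]
wrist_force: [-0.9, 1.0, -6.3]
width: 0.0347
gripper_force: 61.6
```

```bash
python3 s.py; python3 - <<'E'
from h import *
plan([(jw(-60.5,2.2,47),JY,5)])
im=r.read_camera('wrist'); cv2.imwrite('pics/w10.png',im); c=cam('wrist'); p,q=st()
m=(im.min(2)>140).astype(np.uint8); m[:,:262]=0; m[:,378:]=0; m[260:]=0
ys,xs=np.nonzero(m); i=np.bincount(ys,minlength=261); t=np.nonzero(i>40)[0][0]
w=ray([[320,t]],p[2]-.001+.016,c)[0]; print('front end y jig',wj(w),t)
E
```

```text
jig [-61.8    2.56  83.04] dyaw -0.0001 Fjig [-0.7  1.1 -6.3] w 0.0347 t 38.35
[ -0.0001, 0.0003, 0.0072, 0.0, 0.0, 0.0, 0.0, 0.0002, 0.0072, 0.0, 0.0, 0.0, -0.0001, 0.0003, 0.0072, 0.0, 0.0, 0.0, -0.0001, 0.0002, 0.0072, 0.0, 0.0, 0.0, -0.0001, 0.0003, 0.0072, 0.0, 0.0, 0.0, 0.0, 0.0, 0.0, 0.0, 0.0, 0.0, 0.0, 0.0, 0.0, 0.0, 0.0, 0.0, 0.0, 0.0, 0.0, 0.0, 0.0, 0.0, 0.0, 0.0, 0.0, 0.0, 0.0, 0.0, 0.0, 0.0, 0.0, 0.0, 0.0, 0.0 ]
front end y jig [-61.22 110.38  98.04] 0
```

Emit:
move_arm(increments=[0,0,0.01,0,0,0,0,0,0.01,0,0,0,0,0,0.01,0,0,0,0,0.0005,0.005,0,0,0,0,0.0005,0.001,0,0,0,-0.001,0,0,0,0,0,-0.001,0,0,0,0,0,-0.0005,0,0,0,0,0,0,0,0,0,0,0,0,0,0,0,0,0])

```text
time_s: 39.65
eef_pos: [0.5636, -0.0169, 0.047]
tcp_rot: [0.0, 0.653, 0.757, -0.0]
wrist_force: [-0.1, -0.7, -5.4]
width: 0.0345
gripper_force: 61.7
```

Emit:
move_arm(increments=[-0.0003,0,0,0,0,0,-0.0003,0,0,0,0,0,-0.0003,0,0,0,0,0,-0.0003,0,0,0,0,0,0,0,0,0,0,0,0,0,0,0,0,0,0,0,0,0,0,0,0,0,0,0,0,0,0,0,0,0,0,0,0,0,0,0,0,0])

```text
time_s: 40.9
eef_pos: [0.5636, -0.0173, 0.0469]
tcp_rot: [-0.0, 0.653, 0.757, 0.0]
wrist_force: [-0.1, 7.7, -5.3]
width: 0.0346
gripper_force: 61.8
```

```bash
python3 s.py
```

```text
jig [-60.91  -0.4   46.94] dyaw 0.0001 Fjig [ 1.1  7.6 -5.3] w 0.0346 t 40.9
```

Touching the pin (7.6 N). I'll set it down, then release.

Emit:
move_arm(increments=[0,0,0.0005,0,0,0,0,0,0.0005,0,0,0,0,0,0.0005,0,0,0,0,0,0.0005,0,0,0,0,0,0.0002,0,0,0,0,0,0,0,0,0,0,0,0,0,0,0,0,0,0,0,0,0,0,0,0,0,0,0,0,0,0,0,0,0])

```text
time_s: 42.15
eef_pos: [0.5637, -0.0173, 0.0456]
tcp_rot: [-0.0, 0.653, 0.757, 0.0]
wrist_force: [-2.9, 8.0, 5.3]
width: 0.0346
gripper_force: 63.1
```

```bash
python3 s.py
```

```text
jig [-60.82  -0.43  45.57] dyaw 0.0001 Fjig [-1.7  8.4  5.3] w 0.0346 t 42.15
```

Emit:
move_arm(increments=[0,0,0,0,0,0,0,0,0,0,0,0,0,0,0,0,0,0,0,0,0,0,0,0,0,0,-0.004,0,0,0,0,0,-0.01,0,0,0,0,0,-0.03,0,0,0,0,0,-0.035,0,0,0,0,0,-0.03,0,0,0,0,0,-0.005,0,0,0], jaw=0.05)

```text
time_s: 43.4
eef_pos: [0.5645, -0.0181, 0.1612]
tcp_rot: [0.002, 0.653, 0.757, 0.001]
wrist_force: [0.0, 0.6, -0.8]
width: 0.0501
gripper_force: 0.0
```

Emit:
move_arm(increments=[0,-0.01,0,0,0,0,0,-0.02,0,0,0,0,0,-0.02,0,0,0,0,0,-0.02,0,0,0,0,0,-0.02,0,0,0,0,0,-0.015,0,0,0,0,0,-0.004,0,0,0,0,0,0,0,0,0,0,0,0,0,0,0,0,0,0,0,0,0,0])

```text
time_s: 44.65
eef_pos: [0.4563, -0.0341, 0.1587]
tcp_rot: [0.0, 0.653, 0.757, -0.0]
wrist_force: [-0.5, -0.9, 0.2]
width: 0.05
gripper_force: 0.0
```

```bash
python3 s.py; python3 - <<'E'
from h import *
im=r.read_camera('wrist'); cv2.imwrite('pics/w11.png',im)
for l in ['clamp_knob']: print([(wj(d['position']),round(d['p'],2)) for d in r.spot_point(l,'wrist')][:2])
r.read_camera('top'); print([(wj(d['position']),round(d['p'],2)) for d in r.spot_point('clamp_knob','top')][:2])
# near limb outline
c=cam('wrist'); m=(im.min(2)>140).astype(np.uint8); 
for k in cv2.findContours(m,cv2.RETR_EXTERNAL,cv2.CHAIN_APPROX_NONE)[0]:
    if cv2.contourArea(k)>3000:
        w=np.array([wj(v)[:2] for v in ray(k.reshape(-1,2),.06,c)]); print(w.min(0),w.max(0),cv2.contourArea(k))
E
```

```text
jig [-169.5    -1.16  158.7 ] dyaw 0.0 Fjig [-0.6 -0.9  0.2] w 0.05 t 44.65
[(array([-164.92,   -0.33,   81.8 ]), 0.76)]
[]
[-324.67  -73.82] [-217.82   58.93] 14185.5
[-38.65 -70.27] [74.92 69.45] 9647.5
[-79.13 -69.9 ] [25.97 69.4 ] 7106.0
[-229.76   62.99] [  7.77 147.67] 25769.5
[-449.71  -49.7 ] [-394.79  150.02] 3925.0
```

Emit:
move_arm(increments=[0,0,0.012,0,0,0,0,0,0.018,0,0,0,0,0,0.018,0,0,0,0,0,0.018,0,0,0,0,0,0.016,0,0,0,0,0,0.01,0,0,0,0,0,0.002,0,0,0,0,0,0,0,0,0,0,0,0,0,0,0,0,0,0,0,0,0])

```text
time_s: 46.1
eef_pos: [0.4561, -0.0341, 0.0651]
tcp_rot: [0.0, 0.653, 0.757, 0.0]
wrist_force: [0.8, 0.4, -0.4]
width: 0.0499
gripper_force: 0.0
```

Emit:
move_arm(increments=[0,0,0,0,0,0,0,0,0,0,0,0,0,0,0,0,0,0,0,0,0,0,0,0,0,0,0,0,0,0,0,0,0,0,0,0,0,0,0,0,0,0,0,0,0,0,0,0,0,0,0,0,0,0,0,0,0,0,0,0], jaw=0.01)

```text
time_s: 47.35
eef_pos: [0.4565, -0.0342, 0.0653]
tcp_rot: [0.001, 0.653, 0.757, 0.0]
wrist_force: [0.3, 0.9, 6.3]
width: 0.0203
gripper_force: 58.4
```

```bash
python3 s.py
```

```text
jig [-169.32   -1.28   65.26] dyaw -0.0001 Fjig [0.5 0.8 6.3] w 0.0203 t 47.35
```

Emit:
move_arm(increments=[0,0.003,0,0,0,0,0,0.006,0,0,0,0,0,0.007,0,0,0,0,0,0.007,0,0,0,0,0,0.007,0,0,0,0,0,0.007,0,0,0,0,0,0.005,0,0,0,0,0,0.002,0,0,0,0,0,0,0,0,0,0,0,0,0,0,0,0])

```text
time_s: 48.6
eef_pos: [0.4999, -0.0277, 0.0653]
tcp_rot: [0.001, 0.653, 0.757, 0.0]
wrist_force: [-0.8, -0.1, 6.4]
width: 0.0204
gripper_force: 58.4
```

```bash
python3 s.py
```

```text
jig [-125.43   -1.31   65.26] dyaw -0.0001 Fjig [-0.8 -0.   6.4] w 0.0204 t 48.6
```

Emit:
move_arm(increments=[0,0.0007,0,0,0,0,0,0.0007,0,0,0,0,0,0.0007,0,0,0,0,0,0.0007,0,0,0,0,0,0.0007,0,0,0,0,0,0.0007,0,0,0,0,0,0.0007,0,0,0,0,0,0,0,0,0,0,0,0,0,0,0,0,0,0,0,0,0,0])

```text
time_s: 49.85
eef_pos: [0.5036, -0.0272, 0.0653]
tcp_rot: [-0.0, 0.653, 0.757, -0.001]
wrist_force: [-6.4, -3.9, 10.9]
width: 0.0205
gripper_force: 58.9
```

```bash
python3 s.py
```

```text
jig [-121.73   -1.27   65.26] dyaw 0.0 Fjig [-6.9 -2.9 10.9] w 0.0205 t 49.85
```

Emit:
move_arm(increments=[0,0.0007,0,0,0,0,0,0.0007,0,0,0,0,0,0.0007,0,0,0,0,0,0.0007,0,0,0,0,0,0.0005,0,0,0,0,0,0,0,0,0,0,0,0,0,0,0,0,0,0,0,0,0,0,0,0,0,0,0,0,0,0,0,0,0,0])

```text
time_s: 51.1
eef_pos: [0.5065, -0.0267, 0.0653]
tcp_rot: [-0.001, 0.653, 0.757, -0.001]
wrist_force: [-8.1, -4.9, 11.3]
width: 0.0203
gripper_force: 59.1
```

```bash
python3 s.py
```

```text
jig [-118.74   -1.28   65.26] dyaw 0.0001 Fjig [-8.8 -3.6 11.3] w 0.0203 t 51.1
```

Emit:
move_arm(increments=[0,0.0004,0,0,0,0,0,0.0004,0,0,0,0,0,0.0004,0,0,0,0,0,0.0003,0,0,0,0,0,0,0,0,0,0,0,0,0,0,0,0,0,0,0,0,0,0,0,0,0,0,0,0,0,0,0,0,0,0,0,0,0,0,0,0])

```text
time_s: 52.35
eef_pos: [0.5077, -0.0265, 0.0652]
tcp_rot: [-0.001, 0.653, 0.757, -0.001]
wrist_force: [-8.5, -5.4, 12.4]
width: 0.0202
gripper_force: 59.3
```

```bash
python3 s.py; python3 - <<'E'
from h import *
im=r.read_camera('wrist'); cv2.imwrite('pics/w12.png',im); c=cam('wrist')
m=(im.min(2)>140).astype(np.uint8)
for k in cv2.findContours(m,cv2.RETR_EXTERNAL,cv2.CHAIN_APPROX_NONE)[0]:
    if cv2.contourArea(k)>3000:
        w=np.array([wj(v)[:2] for v in ray(k.reshape(-1,2),.06,c)]); print(w.min(0),w.max(0),cv2.contourArea(k))
E
```

```text
jig [-117.51   -1.26   65.25] dyaw 0.0001 Fjig [-9.2 -4.1 12.4] w 0.0202 t 52.35
[-23.76 -70.37] [74.29 50.96] 8306.0
[-302.86  -62.29] [-203.72   58.34] 25530.0
[-74.54 -26.45] [-6.39 69.4 ] 12383.0
[-210.76   62.71] [  3.75 115.58] 36282.5
```

Emit:
move_arm(increments=[0,0.0003,0,0,0,0,0,0.0003,0,0,0,0,0,0.0002,0,0,0,0,0,0.0002,0,0,0,0,0,0,0,0,0,0,0,0,0,0,0,0,0,0,0,0,0,0,0,0,0,0,0,0,0,0,0,0,0,0,0,0,0,0,0,0])

```text
time_s: 53.65
eef_pos: [0.5078, -0.0265, 0.0652]
tcp_rot: [-0.002, 0.653, 0.758, -0.002]
wrist_force: [-14.7, -7.8, 15.5]
width: 0.0202
gripper_force: 59.9
```

```bash
python3 s.py
```

```text
jig [-117.43   -1.24   65.24] dyaw 0.0002 Fjig [-15.7  -5.6  15.5] w 0.0202 t 53.65
```

Emit:
move_arm(increments=[0,0,0,0,0,0,0,0,0,0,0,0,0,0,0,0,0,0,0,0,0,0,0,0,0,0,-0.005,0,0,0,0,0,-0.01,0,0,0,0,0,-0.025,0,0,0,0,0,-0.04,0,0,0,0,0,-0.04,0,0,0,0,0,-0.03,0,0,0], jaw=0.042)

```text
time_s: 54.9
eef_pos: [0.5101, -0.026, 0.2173]
tcp_rot: [0.001, 0.653, 0.757, 0.0]
wrist_force: [0.2, -0.2, 0.6]
width: 0.0423
gripper_force: 0.0
```

```bash
python3 s.py; python3 - <<'E'
from h import *
im=r.read_camera('wrist'); cv2.imwrite('pics/w13.png',im); c=cam('wrist')
m=(im.min(2)>140).astype(np.uint8)
for k in cv2.findContours(m,cv2.RETR_EXTERNAL,cv2.CHAIN_APPROX_NONE)[0]:
    if cv2.contourArea(k)>1500:
        w=np.array([wj(v)[:2] for v in ray(k.reshape(-1,2),.06,c)]); print(w.min(0),w.max(0),cv2.contourArea(k))
print([(wj(d['position']),round(d['p'],2)) for d in r.spot_point('clamp_knob','wrist')][:2])
r.read_camera('top')
for l in ['clamp_knob','tape','transformer']: print(l,[(wj(d['position']),np.round(d['position'],4),round(d['p'],2)) for d in r.spot_point(l,'top')][:1])
E
```

```text
jig [-115.1    -1.12  217.3 ] dyaw -0.0001 Fjig [ 0.2 -0.3  0.6] w 0.0423 t 54.9
[-322.4   -84.24] [-212.18   58.14] 10358.0
[-76.59 -72.66] [79.67 69.44] 11543.0
[-223.05   62.88] [ 31.49 166.73] 22646.0
[-355.3   134.47] [-301.76  168.77] 1684.5
[-456.1   -55.18] [-391.92  170.64] 3805.5
[(array([-115.79,   -4.42,   80.  ]), 0.58)]
clamp_knob []
tape [(array([ 79.46, 300.82,  -4.3 ]), array([ 0.658 ,  0.3013, -0.0043]), 0.59)]
transformer [(array([ 87.61, 174.44,   4.8 ]), array([0.6847, 0.1775, 0.0048]), 0.71)]
```

The packets now form one continuous outline, the clamp is up against the near limb, and the bystanders have not moved. Handing in.

```bash
python3 -c "
from rig import r
print(r.close_job())"
```

```text
the job is handed in; nothing more can be done
None
```

The new course is laid: both limbs and the yoke are set down against the jig's pins, the clamp is slid about 52 mm up against the near limb with the joints closed, and the job was handed in at about 55 s; the final check was from camera measurements only, as all ten picture views were used.

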